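# Ready the right chisel over the carved panel

## Robot

A 6-joint arm with a two-finger parallel gripper is mounted at the origin on the work surface. World frame = base frame: x ahead of the robot, y to its left, z up, the work surface at z = 0. Lengths are in m, angles in rad, forces in N, time in s.
With the tool pointing down it reaches from about 0.325 to 0.9 m from the base axis. Payload 3.5 kg.
Tool frame: the origin (TCP) lies between the finger pads; the fingertips stand 8 mm ahead of it and the grasp point (between the pads) lies 11 mm behind it; z points along the fingers, y is the line along which they close (so a half turn about z gives the same grasp; the last joint's range is limited). The gripper opens to 85 mm and grips with 20 to 120 N. Pads are 22 mm wide; open, the fingers measure 114 mm over their backs; the gripper's body (76 mm by 85 mm) begins 54 mm behind the grasp point. The pads swing forward as they close: fully open they stand 13 mm farther back than shut.
Start: joints at [1.069, 0.276, -0.026, 1.268, 0, 1.467], TCP at [0.243, 0.576, 0.239] pointing down, gripper open.
Joint ranges: [-3.12, 3.12], [-0.85, 1.88], [-1.08, 1.24], [-1.95, 2.15], [-1.57, 1.53], [-3.14, 3.14]. Speed limits (rad/s): [2.57, 2.57, 3.14, 3.14, 3.14, 3.14].

## Interface

Orientations are given as a unit quaternion [x, y, z, w].
In Python, from station import * gives the robot as it stands. The module is installed in compiled form; this text tells all that it offers.
- The arm moves only by the tool step_arm, never from a script. Its argument "targets" is a list of rows, each a list of 7 numbers: the turn, a rotation vector about the world's x, y, z in rad, then the shift along the world's x, y, z in cm, then the closure, from 0 (fully open) to 1 (shut). A call has 1 to 20 rows; each row shifts and turns the commanded pose from where the row before left it; what a row does not reach is not made up. A row lasts 1/12 s, in which the tool goes at most 41.7 mm and 7.16 degrees, less where a joint would pass 70% of its speed; a pose out of reach is approached as far as the arm can. A call with a gripper value outside its range is refused whole. The fingers move at their own pace and stop on an object; the grip force is fixed at half the most. Time passes only in rows, so rows that do not move let the fingers close. It gives the time, the measured TCP pose, the force, the opening and the grip force at its end, in the units of the state.
- sense(): the state, without advancing time (a new reading comes with each control period).
- read_camera(name): name is "side" or "top" or "wrist"; returns a dict with "pixels" (384x512x3 uint8, blue, green, red), "fx", "fy", "cx", "cy" (pixels), "cam_to_world" (4x4, takes a point from camera to world coordinates). Camera axes: x right, y down, z forward; pixel columns grow to the right and rows downward; lengths in m; the calibration is good to about 2 mm. A picture is of the moment at which its call begins. There is no depth.
- sign_off(): hands the job in; it is judged then, once.
The state is a dict: "time_s": time; "q": joint angles; "qvel": joint speeds; "joint_torque": joint torques, N m; "tcp_pos": TCP position; "ee_rot": TCP orientation; "ft_force": force on the tool from outside, world axes, zero at the start; "torque": the same for the moment, N m; "opening": opening from 0.0 (shut) to 1.0 (fully open); "gripper_force": force on a finger pad.
Only numpy, scipy, OpenCV 4.12 (cv2) and the standard library are available. Lean on these libraries where they do the work, as an engineer would, in place of code of your own. Each camera call takes 0.05 s, during which the arm holds its last target. There are 200 camera calls.

## Task

One of the three chisels hanging in the rack has a blade exactly as wide as the groove in the wooden panel (the middle size of the three). Draw it up out of the rack, tilt it to a carving slant about halfway between upright and level, blade end down, and finish still holding it there, in the air, with the blade's tip about 3 cm above the red dot. Do not touch the panel with it, and leave the other two chisels, the mallet, the jar and the sanding block where they are.

Things in the scene. Friction and masses are not known exactly. Their poses are not given: they have to be found in the camera images.
- rack: Fixed wooden tool rack, 300 (y) x 110 (z) mm: a board 30 (x) mm wide and 12 mm thick with its top at z = 110, on two end panels 16 (y) x 30 (x) mm, over a base 90 (x) x 300 (y) x 6 mm. Origin: centre of its underside. Three identical slots through the board, 8 (x) x 38 (y) mm, centred at y = -95, 0 and +95 mm on x = 0. Below the board its +x and -x sides are open, so the blades show there.
- chisel_medium: The wanted chisel: round blue handle 26 mm in diameter with a short brass ferrule (lowest 12 mm), 95 mm tall, the top 9 mm tapered; below it a flat steel blade 20 mm wide (y), 4 mm thick (x), 90 mm long. About 0.11 kg. It hangs upright, its blade through a slot, its ferrule resting on the board. Origin: on its axis at the underside of the ferrule (where handle meets blade); +z points up the handle, the blade runs to -z. Grasp it by the handle. Which slot it hangs in changes.
- chisel_medium_tip (a point): The middle of the cutting edge of the 20 mm chisel, 90 mm below its origin along its -z; axes as the chisel's.
- chisel_narrow: Look-alike chisel of the same build and length, handle 20 mm in diameter, blade only 10 mm wide. To be left in the rack. Origin and axes as for the 20 mm chisel.
- chisel_wide: Look-alike chisel of the same build and length, handle 34 mm in diameter, blade 34 mm wide. To be left in the rack. Origin and axes as for the 20 mm chisel.
- panel: Fixed wooden panel being carved, 220 (x) x 180 (y) x 20 (z) mm, pale top over dark wood. Origin: centre of its underside. A dark groove 20 mm wide and 6 mm deep runs along its x axis at y = 0, from its -x edge to x = -10 mm, where it ends.
- start_dot (a point): Red dot 18 mm in diameter on the panel's top face (20 mm above the table), just past the end of the groove, at x = +5, y = 0 mm in the panel's frame. Axes as the panel's; z up.
- mallet: Loose wooden mallet lying on the robot's side of the rack, square head 52 x 85 x 52 mm high, handle 20 mm thick, 170 mm overall, 0.32 kg. Origin: underside, near the middle of its length; head at +x. Leave alone.
- jar: Loose amber glass jar with a dark lid, 60 mm in diameter, 80 mm tall, beside the rack's -y end. Origin: centre of its underside. Leave alone.
- sanding_block: Loose sanding block, cork with a red top, 95 x 50 x 36 mm high, beside the panel's +y edge. Origin: centre of its underside. Leave alone.
Mind the look-alikes: they are no part of the job. What is shaped like the chisel_medium but pink is not meant.

How it is judged:
By the outcome, as a careful person would: the job done as asked, in the order asked, and still so for the second after the job is handed in, while the arm keeps its last pose, push and grip.
It also fails if it takes over 38 s, if anything falls off the work surface, if the arm or the gripper's body presses on something with over 40 N, if the wrist force passes 120 N, or if a joint passes its speed limit or range.

## Working session

There is one attempt and no reset: what is moved stays moved. The work goes in short steps, Python scripts to look and compute and a tool call to move; the robot and the scene stay as the last step left them, time stands still between calls to the robot, and variables do not carry over. Pictures are saved under pics/ and viewed, at most 10 in all, crops included, and the job is handed in when it is done.

Besides the shell and the picture viewer there is one more tool, called after "Emit:" by a JSON object that holds its "op" and its "data". step_arm: Moves the arm, as the interface text tells. Its arguments: {"type":"object","properties":{"targets":{"type":"array"}},"required":["targets"]}

```bash
mkdir -p pics
python3 - <<'E'
from station import *
import cv2,numpy as np
for n in ("side","top"):
    r=read_camera(n); cv2.imwrite(f"pics/{n}0.png",r["pixels"]); print(n,r["fx"],r["cx"],r["cy"],np.round(r["cam_to_world"],3).tolist())
s=sense();print(s["tcp_pos"],s["ee_rot"],s["time_s"])
E
```

```text
side 368.6564148464578 261.2948341088709 194.66732090142122 [[0.824, -0.331, 0.46, 0.101], [-0.567, -0.504, 0.652, -0.611], [0.016, -0.798, -0.603, 0.668], [0.0, 0.0, 0.0, 1.0]]
top 377.1349741527448 262.25687975005565 194.29564643586681 [[-0.027, -0.995, 0.096, 0.421], [-1.0, 0.026, -0.01, 0.001], [0.007, -0.096, -0.995, 0.893], [0.0, 0.0, 0.0, 1.0]]
[0.24239538 0.5753427  0.2382581 ] [ 1.98095890e-01  9.80182125e-01 -9.66025211e-04 -2.93885490e-04] 0.1
```

View pics/side0.png

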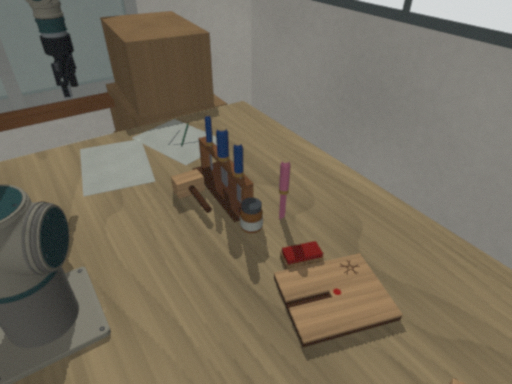

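View pics/top0.png

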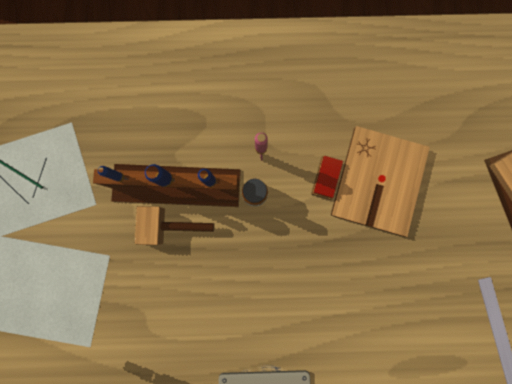

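The handles stand at top (110,172), (158,175) and (206,176), which is side (208,130), (222,143) and (238,158). The pink look-alike at side (284,190) is not meant. By handle width they look narrow, wide and medium. I'll confirm that in an enlarged crop and measure positions.

```bash
cat > h.py <<'E'
import cv2,numpy as np
from station import *
def ray(r,u,v,z):
    T=np.array(r["cam_to_world"]);d=T[:3,:3]@[(u-r["cx"])/r["fx"],(v-r["cy"])/r["fy"],1];o=T[:3,3]
    return o+d*(z-o[2])/d[2]
def proj(r,p):
    T=np.array(r["cam_to_world"]);c=T[:3,:3].T@(np.array(p)-T[:3,3]);return c[:2]/c[2]*[r["fx"],r["fy"]]+[r["cx"],r["cy"]]
E
python3 - <<'E'
from h import *
s=read_camera("side");t=read_camera("top")
a=cv2.resize(s["pixels"][105:235,180:300],None,fx=4.2,fy=4.2,interpolation=cv2.INTER_CUBIC)
b=cv2.resize(t["pixels"][130:250,85:275],None,fx=4,fy=4,interpolation=cv2.INTER_CUBIC)
cv2.imwrite("pics/c1.png",a);cv2.imwrite("pics/c2.png",b)
for n,r in(("side",s),("top",t)):
    hsv=cv2.cvtColor(r["pixels"],cv2.COLOR_BGR2HSV)
    m=cv2.inRange(hsv,(105,120,40),(130,255,255))
    k,_,st,c=cv2.connectedComponentsWithStats(m)
    for i in range(1,k):
        if st[i,4]>20: print(n,"blue",st[i],c[i].round(1))
    red=cv2.inRange(hsv,(0,170,120),(6,255,255))|cv2.inRange(hsv,(174,170,120),(180,255,255))
    k,_,st,c=cv2.connectedComponentsWithStats(red)
    for i in range(1,k):
        if st[i,4]>8: print(n,"red",st[i],c[i].round(1),ray(r,*c[i],.02).round(4))
for c in((240,170),(240,205),(113,205)):print(c,ray(t,*c,.11).round(4))
E
```

```text
side blue [206 117   5  24  96] [208.  128.6]
side blue [217 132  11  25 231] [222.  143.7]
side blue [234 146   8  26 180] [238.  158.5]
side red [313 242   5   5  10] [315.1 243.8] [ 0.5924 -0.1506  0.02  ]
side red [334 289   6   5  24] [336.4 291.3] [ 0.5345 -0.2867  0.02  ]
top blue [148 165  14  17  59] [157.  174.9]
top blue [100 167   8   8  33] [104.4 171.2]
top blue [199 169  12  14  37] [205.8 177.1]
top red [320 156  22  23 338] [330.9 166.8] [ 0.5661 -0.1703  0.02  ]
top red [379 175   6   7  36] [381.5 178.2] [ 0.536  -0.2877  0.02  ]
top red [314 183  21  14 163] [323.9 189.8] [ 0.5122 -0.1516  0.02  ]
(240, 170) [0.5492 0.0385 0.11  ]
(240, 205) [0.4756 0.0401 0.11  ]
(113, 205) [0.4826 0.3034 0.11  ]
```

View pics/c1.png

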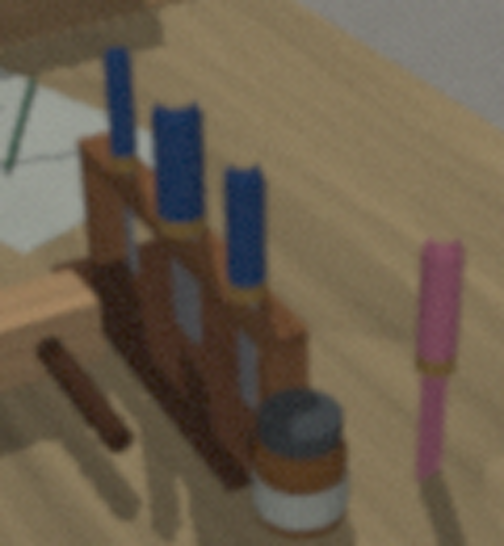

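View pics/c2.png

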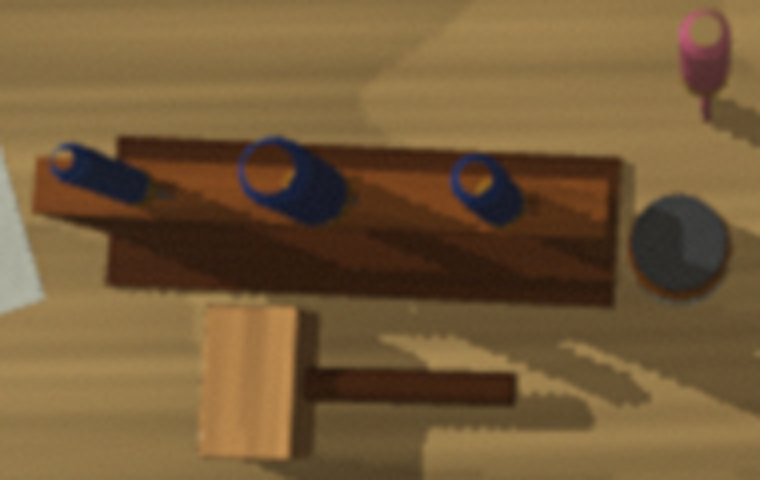

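The crop confirms it. Side handle widths are 5, 11 and 8 px, so left is narrow, centre wide and right medium. The blades agree. The target is the slot nearest the jar, at side (238,158) and top (204,175). Pink is excluded by colour.

Run:
```python
from h import *
s=read_camera("side");t=read_camera("top")
print("top cen",ray(t,204.3,175,.205),ray(s,238.3,146.3,.205))
print("ferr",ray(s,238.8,174.5,.115))
c=lambda x,y:ray(t,85+x/4,130+y/4,.11)
L=(c(37,157)+c(33,212))/2;R=(c(613,178)+c(608,235))/2
print("board",L,R,np.linalg.norm(L-R),"mid slot",(L+R)/2,"slot-95",(L+R)/2+(R-L)/np.linalg.norm(R-L)*.095,"yaw",np.degrees(np.arctan2(*(L-R)[[1,0]]))-90)
# panel top corners from top image
P=[ray(t,*p,.02) for p in((355,126),(434,151),(411,237),(332,214))]
for a,b in zip(P,P[1:]+P[:1]):print(np.linalg.norm(a-b),np.degrees(np.arctan2(*(b-a)[[1,0]])))
print("cen",sum(P)/4,"pink",ray(t,262,137,.185))
```

```text
top cen [0.52606459 0.09980544 0.205     ] [0.52033673 0.08784566 0.205     ]
ferr [0.523407   0.09402225 0.115     ]
board [0.54414894 0.34413772 0.11      ] [0.5247507  0.04401509 0.11      ] 0.30074887559121655 mid slot [0.53444982 0.19407641 0.11      ] slot-95 [0.52832234 0.09927422 0.11      ] yaw -3.6981340977035018
0.1947976976673858 -109.4692720451541
0.21102328365479586 161.34263503065546
0.18915604271498862 72.18637074125235
0.21664246276508187 -17.164886954919655
cen [ 0.52810622 -0.29089571  0.02      ] pink [ 0.599704   -0.00852809  0.185     ]
```

Emit:
{"op": "step_arm", "data": {"targets": [[0,0,-0.1,1.6,-2.8,0.3,0],[0,0,-0.1,1.6,-2.8,0.3,0],[0,0,-0.1,1.6,-2.8,0.3,0],[0,0,-0.1,1.6,-2.8,0.3,0],[0,0,-0.1,1.6,-2.8,0.3,0],[0,0,-0.1,1.6,-2.8,0.3,0],[0,0,-0.1,1.6,-2.8,0.3,0],[0,0,-0.1,1.6,-2.8,0.3,0],[0,0,-0.1,1.6,-2.8,0.3,0],[0,0,-0.1,1.6,-2.8,0.3,0],[0,0,-0.1,1.6,-2.8,0,0],[0,0,-0.1,1.6,-2.8,0,0],[0,0,-0.04,1.6,-2.8,0,0],[0,0,0,1.6,-2.8,0,0],[0,0,0,1.6,-2.8,0,0],[0,0,0,1.6,-2.8,0,0],[0,0,0,2.6,-3.0,0,0],[0,0,0,0,0,0,0],[0,0,0,0,0,0,0]]}}

```text
time_s: 1.88
tcp_pos: [0.5256, 0.0964, 0.2691]
ee_rot: [0.732, 0.681, -0.0, -0.0]
ft_force: [-0.4, 1.2, -0.1]
opening: 0.998
gripper_force: 0.0
```

Run:
```python
from h import *
w=read_camera("wrist");cv2.imwrite("pics/w1.png",w["pixels"])
for z in(.205,.11):print(z,proj(w,(.525,.097,z)))
print(np.round(w["cam_to_world"],3).tolist(),w["fx"])
```

```text
0.205 [252.89902687 210.52198309]
0.11 [253.1179689  179.55359006]
[[0.997, -0.068, -0.022, 0.531], [-0.072, -0.949, -0.308, 0.176], [0.0, 0.309, -0.951, 0.403], [0.0, 0.0, 0.0, 1.0]] 267.2485643523577
```

View pics/w1.png

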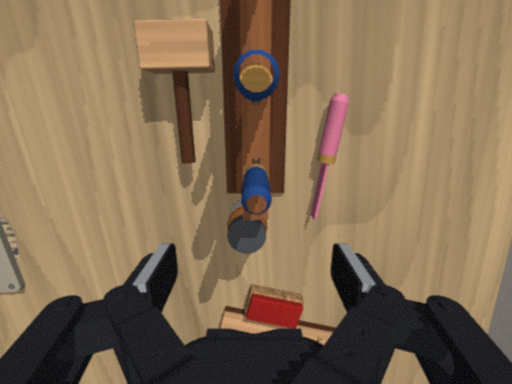

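The wrist view shows the medium handle top at (258,204) against a predicted (253,210). I'll shift about +3 mm in x and +4 mm in y, lower and grip. The fingers are square to the rack, and the wide chisel at (257,75) is clear.

Emit:
{"op": "step_arm", "data": {"targets": [[0,0,0,0.3,0.4,0,0],[0,0,0,0,0,-2,0],[0,0,0,0,0,-2,0],[0,0,0,0,0,-2,0],[0,0,0,0,0,-2,0],[0,0,0,0,0,-1.5,0],[0,0,0,0,0,-1.2,0],[0,0,0,0,0,0,0.3],[0,0,0,0,0,0,0.5],[0,0,0,0,0,0,0.7],[0,0,0,0,0,0,1],[0,0,0,0,0,0,1],[0,0,0,0,0,0,1],[0,0,0,0,0,0,1],[0,0,0,0,0,0,1],[0,0,0,0,0,0,1]]}}

```text
time_s: 3.27
tcp_pos: [0.5283, 0.1022, 0.1637]
ee_rot: [0.731, 0.683, 0.001, 0.0]
ft_force: [-1.4, 0.6, 6.2]
opening: 0.287
gripper_force: 58.9
```

Emit:
{"op": "step_arm", "data": {"targets": [[0,0,0,0,0,0.7,1],[0,0,0,0,0,1.2,1],[0,0,0,0,0,1.2,1],[0,0,0,0,0,1.2,1],[0,0,0,0,0,1.2,1],[0,0,0,0,0,1.2,1],[0,0,0,0,0,1.2,1],[0,0,0,0,0,1.2,1],[0,0,0,0,0,1.2,1],[0,0,0,0,0,1.2,1],[0,0,0,0,0,1.2,1],[0,0,0,0,0,1.0,1],[0,0,0,0,0,0.7,1],[0,0,0,0,0,0,1],[0,0,0,0,0,0,1]]}}

```text
time_s: 4.52
tcp_pos: [0.5279, 0.102, 0.3066]
ee_rot: [0.731, 0.683, 0.0, 0.0]
ft_force: [-0.7, 0.3, -2.0]
opening: 0.289
gripper_force: 59.0
```

Run:
```python
from h import *
s=read_camera("side");cv2.imwrite("pics/s2.png",cv2.resize(s["pixels"][40:300,130:400],None,fx=2.2,fy=2.2))
print(sense()["tcp_pos"])
```

```text
[0.52751955 0.10193206 0.3059316 ]
```

View pics/s2.png

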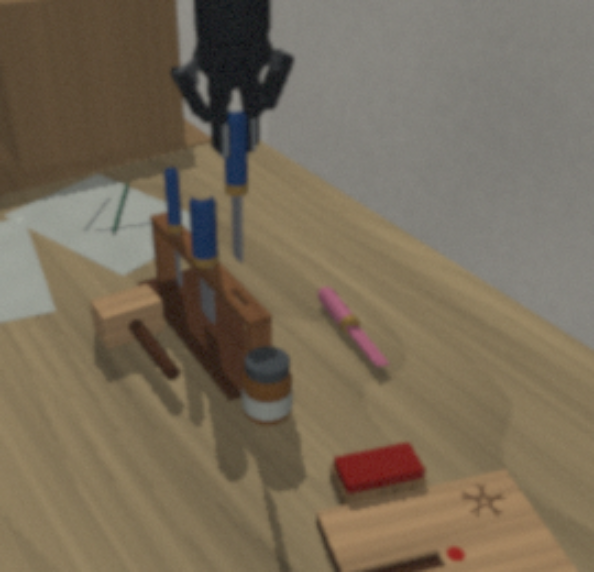

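The medium chisel is out and upright, and the other two are still in their slots. The pink chisel has toppled at crop (350,325). It was already lying in the wrist picture, and the arm never went near it. Now I'll carry it over, yaw to the panel and tilt while still high.

Emit:
{"op": "step_arm", "data": {"targets": [[0,0,-0.018,-0.4,-1.5,0,1],[0,0,-0.018,-0.6,-2.4,0,1],[0,0,-0.018,-0.6,-2.4,0,1],[0,0,-0.018,-0.6,-2.4,0,1],[0,0,-0.018,-0.6,-2.4,0,1],[0,0,-0.018,-0.6,-2.4,0,1],[0,0,-0.018,-0.6,-2.4,0,1],[0,0,-0.018,-0.6,-2.4,0,1],[0,0,-0.018,-0.6,-2.4,0,1],[0,0,-0.018,-0.6,-2.4,0,1],[0,0,-0.018,-0.6,-2.4,0,1],[0,0,-0.018,-0.6,-2.4,0,1],[0,0,-0.018,-0.6,-2.4,0,1],[0,0,-0.014,-0.6,-2.4,0,1],[0,0,0,-0.6,-2.4,0,1],[0,0,0,-0.1,-0.6,0,1],[0,0,0,0,0,0,1],[0,0,0,0,0,0,1]]}}

```text
time_s: 6.07
tcp_pos: [0.4383, -0.2545, 0.3055]
ee_rot: [0.81, 0.587, 0.0, -0.001]
ft_force: [-1.1, -0.4, -2.1]
opening: 0.289
gripper_force: 59.0
```

Emit:
{"op": "step_arm", "data": {"targets": [[-0.0152,-0.0467,0,0,0,0,1],[-0.0243,-0.0747,0,0,0,0,1],[-0.0243,-0.0747,0,0,0,0,1],[-0.0243,-0.0747,0,0,0,0,1],[-0.0243,-0.0747,0,0,0,0,1],[-0.0243,-0.0747,0,0,0,0,1],[-0.0243,-0.0747,0,0,0,0,1],[-0.0243,-0.0747,0,0,0,0,1],[-0.0243,-0.0747,0,0,0,0,1],[-0.0243,-0.0747,0,0,0,0,1],[-0.0091,-0.028,0,0,0,0,1],[0,0,0,0,0,0,1],[0,0,0,0,0,0,1]]}}

```text
time_s: 7.15
tcp_pos: [0.4382, -0.2534, 0.3052]
ee_rot: [0.748, 0.543, 0.225, 0.308]
ft_force: [0.0, 0.2, -2.3]
opening: 0.29
gripper_force: 59.4
```

Emit:
{"op": "step_arm", "data": {"targets": [[0,0,0,0,0,-1.0,1],[0,0,0,0,0,-2,1],[0,0,0,0,0,-2,1],[0,0,0,0,0,-2,1],[0,0,0,0,0,-2,1],[0,0,0,0,0,-2,1],[0,0,0,0,0,-1.5,1],[0,0,0,0,0,-0.5,1],[0,0,0,0,0,0,1],[0,0,0,0,0,0,1]]}}

```text
time_s: 7.98
tcp_pos: [0.4397, -0.2554, 0.1773]
ee_rot: [0.748, 0.543, 0.225, 0.31]
ft_force: [-0.8, -0.4, -1.5]
opening: 0.289
gripper_force: 59.4
```

```bash
cat > look.py <<'E'
from h import *
import sys
from scipy.spatial.transform import Rotation as R
s=read_camera("side");t=read_camera("top");st=sense()
d=R.from_quat(st["ee_rot"]).as_matrix()[:,2];tip=np.array(st["tcp_pos"])+.1437*d
ori=tip-.09*d
print("tcp",st["tcp_pos"],"axis",d.round(3),"tip",tip.round(4))
for n,r in(("side",s),("top",t)):print(n,"tip",proj(r,tip).round(1),"ferrule",proj(r,ori).round(1),"dot",proj(r,(.5355,-.287,.02)).round(1))
a=cv2.resize(s["pixels"][200:330,270:400],None,fx=3,fy=3,interpolation=cv2.INTER_CUBIC)
b=cv2.resize(t["pixels"][110:240,310:440],None,fx=3,fy=3,interpolation=cv2.INTER_CUBIC)
cv2.imwrite(sys.argv[1],np.hstack([a,b]))
E
python3 look.py pics/l1.png
```

```text
tcp [ 0.43995341 -0.25609813  0.17847101] axis [ 0.674 -0.22  -0.705] tip [ 0.5368 -0.2877  0.0772]
side tip [341.4 273.5] ferrule [316.2 258.5] dot [336.8 291.2]
top tip [389.9 174.2] ferrule [392.7 199.6] dot [381.2 178.4]
```

View pics/l1.png

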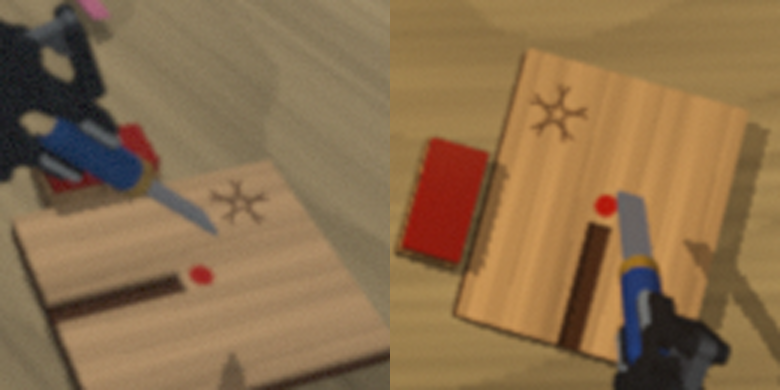

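Run:
```python
from h import *
s=read_camera("side");t=read_camera("top")
tip=np.array([.5368,-.2877,.0772]);y=np.array([.309,.951,0])
for n,r,o in(("side",s,(270,200)),("top",t,(310,110))):
  for k in(-.01,.01):
    print(n,k,(proj(r,tip+k*y)-o)*3, "z-8mm",(proj(r,tip+k*y-[0,0,.008])-o)*3)
```

```text
side -0.01 [220.60532406 231.41782048] z-8mm [218.86623449 239.0909942 ]
side 0.01 [207.6289562  209.94212968] z-8mm [206.00417127 217.59816512]
top -0.01 [252.83601421 196.40973004] z-8mm [248.97594306 197.99182262]
top 0.01 [226.37691289 188.69796354] z-8mm [222.77129856 190.35289657]
```

The near corner of the edge is at crop (217,234) in the side view, predicted (221,231). The top view agrees within 1 px. So the tip sits about 2.5 mm lower than computed, near z 0.075, and directly over the dot. I'll lower it 2.5 cm.

Emit:
{"op": "step_arm", "data": {"targets": [[0,0,0,0,0,-0.6,1],[0,0,0,0,0,-0.8,1],[0,0,0,0,0,-0.7,1],[0,0,0,0,0,-0.4,1],[0,0,0,0,0,0,1],[0,0,0,0,0,0,1],[0,0,0,0,0,0,1],[0,0,0,0,0,0,1],[0,0,0,0,0,0,1]]}}

```text
time_s: 8.93
tcp_pos: [0.439, -0.2554, 0.1519]
ee_rot: [0.748, 0.542, 0.225, 0.31]
ft_force: [-0.2, -0.5, -1.6]
opening: 0.288
gripper_force: 59.4
```

```bash
python3 look.py pics/l2.png
```

```text
tcp [ 0.43888621 -0.25527065  0.15174686] axis [ 0.673 -0.219 -0.707] tip [ 0.5356 -0.2868  0.0502]
side tip [338.8 282. ] ferrule [314.1 267.9] dot [336.8 291.2]
top tip [385.4 176.5] ferrule [387.8 201.3] dot [381.2 178.4]
```

View pics/l2.png

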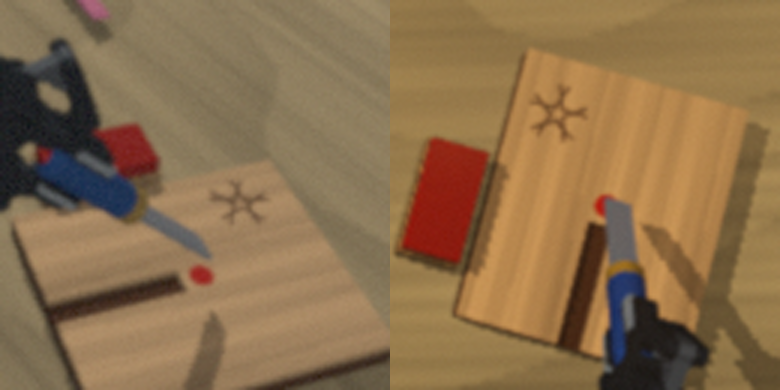

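The blade tip is at side crop (210,257), just above the dot at (201,275). In the top crop it is at (618,200), as predicted. The tip is about 3 cm over the dot, at a 45° slant, with a firm grip and nothing touched.

```bash
python3 -c "
from station import *
print(sign_off())"
```

```text
the job is handed in; nothing more can be done
None
```

The medium (20 mm) chisel is held at a 45° slant, blade down, with its tip about 3 cm above the red dot; the job is handed in at about 9 s, and the pink look-alike toppled by itself early on, with the arm nowhere near it.

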